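Lock the bowl sander on

ROBOT

A 7-joint arm with a two-finger parallel gripper is mounted at the origin on the work surface. World frame = base frame: x ahead of the robot, y to its left, z up, the work surface at z = 0. Lengths are in mm, angles in rad, forces in N, time in s.
With the tool pointing down it reaches from about 425 to 1025 mm from the base axis. Payload 3.6 kg.
Tool frame: the origin (TCP) lies midway between the tips of the shut fingers; the grasp point (between the pads) lies 19 mm behind it (manip.hold_point_z is the z of the grasp point in the tool frame, in mm); z points along the fingers, y is the line along which they close (so a half turn about z gives the same grasp; the last joint's range is limited). The gripper opens to 85 mm and grips with 20 to 120 N. Pads are 22 mm wide; open, the fingers measure 114 mm over their backs; the gripper's body (76 mm by 85 mm) begins 54 mm behind the grasp point. The pads swing forward as they close: fully open they stand 13 mm farther back than shut.
Start: joints at [1.151, 0.591, 0.048, 1.609, -0.033, 0.943, -0.034], TCP at [232.737, -686.632, 231.302] pointing down, gripper open.
Joint ranges: [-2.69, 2.69], [-0.47, 2.24], [-1.27, 1.36], [0.19, 2.51], [-1.53, 4.68], [0.08, 2.07], [-3.09, 3.09]. Speed limits (rad/s): [2.57, 2.57, 3.14, 3.14, 3.14, 3.14, 3.14].

INTERFACE

Orientations are given as a unit quaternion [x, y, z, w].
In Python, from bench import manip, cam, readout gives the robot as it stands (manip), with the cameras (cam) and the readings (readout).
- The arm moves only by the tool shift_gripper, called after "Request:" as name(argument=value, ...) on one line, values as JSON. Schema: {"type":"object","properties":{"rows":{"type":"array","items":{"type":"array","items":{"type":"number"},"minItems":7,"maxItems":7},"minItems":1,"maxItems":12},"only":{"type":"string"},"quiet":{"type":"boolean"},"lines":{"type":"string"}},"required":["rows"],"additionalProperties":false}. rows is a list of rows, 1 to 12 of them, each of 7 numbers: dx, dy, dz in mm, then a rotation vector rx, ry, rz in rad, then the finger opening in mm; each row shifts and turns the commanded pose from where the row before left it, along the tool's axes as they then stand; what a row does not reach is not made up. A row lasts 1/12 s, in which the tool goes at most 41.7 mm and 0.125 rad, less where a joint would pass 70% of its speed; a pose out of reach is approached as far as the arm can. The fingers move at their own pace and stop on an object; the grip force is fixed at half the most. Time passes only in rows, so rows that do not move let the fingers close. The tool returns the time, the measured TCP pose, the force, the opening and the grip force at its end. only (a regular expression) keeps the lines of the reply that match it, lines (a string "A,B") keeps lines A to B, and quiet returns only ok. Input that does not fit is refused with a message, and nothing moves.
- readout.sense(): the state, without advancing time (a new reading comes with each control period).
- cam.read_camera(name): name is "side" or "top" or "wrist"; returns a dict with "color" (400x640x3 uint8, red, green, blue), "mtx" (3x3 intrinsics, pixels), "R" (3x3) and "t" (3): a world point X has camera coordinates R X + t. Camera axes: x right, y down, z forward; pixel columns grow to the right and rows downward; lengths in mm; the calibration is good to about 2 mm. A picture is of the moment at which its call begins. There is no depth.
- manip.hand_in(): hands the job in; it is judged then, once.
The state is a dict: "time_s": time; "joint_positions": joint angles; "qd": joint speeds; "joint_efforts": joint torques, N m; "position": TCP position; "tcp_rot": TCP orientation; "wrist_force": force on the tool from outside, world axes, zero at the start; "moment": the same for the moment, N m; "grip_width": finger opening in mm; "gripper_force": force on a finger pad.
Only numpy, scipy, OpenCV 4.12 (cv2) and the standard library are available. Lean on these libraries where they do the work, as an engineer would, in place of code of your own. Each camera call takes 0.05 s, during which the arm holds its last target. There are 200 camera calls.

TASK

Set the yellow power sander running hands-free: squeeze its trigger fully, push its green lock-on button fully in while the trigger is still squeezed, then ease the trigger off so that the button stays in and holds the trigger on. Leave the controls of the blue drill beside it alone.

Things in the scene. Friction and masses are not known exactly. Their poses are not given: they have to be found in the camera images.
- sander: Yellow-and-black cordless pistol-grip sander (terracotta 76 mm disc), on its side in a plywood cradle fixed to the bench. Origin at bench level, below the middle between handle back (y -19 mm) and fully squeezed trigger face (y +19). z up. Handle along x, z 44 to 80 mm. Yellow motor barrel at x +32 to +92, top z 92; battery at x below -68, top z 85; disc at +y.
- sander_trigger_face (a point): Centre of the outer face of the sander's orange trigger (30 mm wide in x, z 49 to 79 mm), which stands out from the handle towards the sander's +y: at x 0, y +34 mm, z 64 mm released, y +19 fully squeezed. It moves with the trigger; its axes are the sander's.
- sander_lock_top (a point): Centre of the top of the sander's green lock-on button, pressed straight down; cap 24 mm in x, 26 mm in y (y +20 to +46, half under the trigger); top at z 46 mm, 37 fully in, on a black shelf (top z 36). A fingertip that has pushed the trigger home at a tip height of 48 to 60 mm has the button right beneath and can go down on it, holding the trigger.
- sander_trigger (a joint): Travel of the sander's trigger in m: 0 released, 0.015 fully squeezed (towards the sander's -y); spring, 2.5 N at the start to 6 N at the end. With the button in, it springs back only to about 0.007 when eased off and stays there, on. Squeezing it again past 0.0105 lets the button pop out.
- sander_lock (a joint): Travel of the sander's green button in m: 0 out, 0.009 fully in (down; over 0.0065 will catch); spring, 2 to 4 N. It is blocked until the trigger is squeezed at least 0.0105. If let go while the trigger is still squeezed it pops out; once the trigger has been eased back while the button was in, it is held in, at about 0.0065.
- drill: Blue cordless drill with a steel chuck and bit on its nose, in a cradle like the sander's, with the same layout, sizes, axes and origin; not to be operated.
- drill_trigger (a joint): Travel of the blue drill's orange trigger in m: 0 released, 0.015 squeezed.
- drill_lock (a joint): Travel of the blue drill's green button in m: 0 out, 0.009 in.

How it is judged (in metres and radians):
On the way:
1. the sander's trigger is squeezed (past 10.5 mm) and its lock-on button is pressed in (past 6 mm) at the same time (value of joint sander_trigger above 0.0105 m and value of joint sander_lock above 0.006 m), for 0.05 s.
At the end, for the whole second after the job is handed in: The sander's trigger has been eased back onto its lock and stays on by itself (5 to 9.5 mm of travel, about 7 mm) with its green button still in (more than 5 mm); the blue drill's trigger and button are out (under 4 mm) (value of joint sander_trigger between 0.005 and 0.0095 m and value of joint sander_lock above 0.005 m and value of joint each of drill_trigger, drill_lock below 0.004 m); the robot touches nothing.
It fails at once if the blue drill's trigger is squeezed or its button pressed (more than 4 mm) (value of joint any of drill_trigger, drill_lock above 0.004 m).
It also fails if it takes over 34 s, if anything falls off the work surface, if the arm or the gripper's body presses on something with over 40 N, if the wrist force passes 120 N, or if a joint passes its speed limit or range.

## Working session

There is one attempt and no reset: what is moved stays moved. The work goes in short steps, Python scripts to look and compute and a tool call to move; the robot and the scene stay as the last step left them, time stands still between calls to the robot, and variables do not carry over. Pictures are saved under pics/ and viewed, at most 10 in all, crops included, and the job is handed in when it is done.

```bash
ls; mkdir -p pics
```

Run:
```python
from bench import manip, cam, readout
import cv2
for n in("top","side"):
    d=cam.read_camera(n); cv2.imwrite(f"pics/{n}0.png",d["color"][:,:,::-1]); print(n,d["mtx"].tolist(),d["R"].tolist(),d["t"])
s=readout.sense(); print(s)
```

```text
bench.py
pics
top [[468.26867743325073, 0.0, 319.2416995479023], [0.0, 468.26867743325073, 204.4218504362962], [0.0, 0.0, 1.0]] [[0.021306908349042548, -0.9996337733891378, 0.016683367657623516], [-0.9908810314380087, -0.023335100780293945, -0.13270363449401967], [0.1330443429573552, -0.013703728374696567, -0.9910153432897386]] [-10.84687554 538.97999006 824.08198964]
side [[509.51248863694786, 0.0, 321.346398938289], [0.0, 509.51248863694786, 199.00618453954996], [0.0, 0.0, 1.0]] [[-0.8789386607597683, -0.47661293292564333, -0.01751978281376211], [-0.3470459637755076, 0.6643334123970978, -0.6619820361610704], [0.3271481768999397, -0.5757614343986959, -0.7493149144453232]] [448.3610627  216.79789547 824.50613832]
{'time_s': 0.1, 'joint_positions': array([ 1.15049635,  0.59200387,  0.04832252,  1.60971209, -0.0332977 ,
        0.94268569, -0.0337246 ]), 'qd': array([-0.00097692,  0.00077112,  0.00103002, -0.00479328,  0.00107346,
        0.0009011 ,  0.00084539]), 'joint_efforts': array([ 3.55524622e-03, -5.50002694e+01,  1.55312464e+00, -1.98825073e+01,
        9.75528412e-03,  3.82910701e-03, -9.80510436e-06]), 'position': array([ 232.49220403, -685.92039404,  230.26589858]), 'tcp_rot': array([ 9.86676032e-01,  1.62694205e-01, -2.23864214e-04, -9.76650584e-04]), 'wrist_force': array([ 0.73168068, -0.9944924 , -0.27416177]), 'moment': array([ 0.01682624,  0.01257651, -0.03791443]), 'gripper_force': 0.0, 'grip_width': 85.86014068060334}
```

View pics/top0.png

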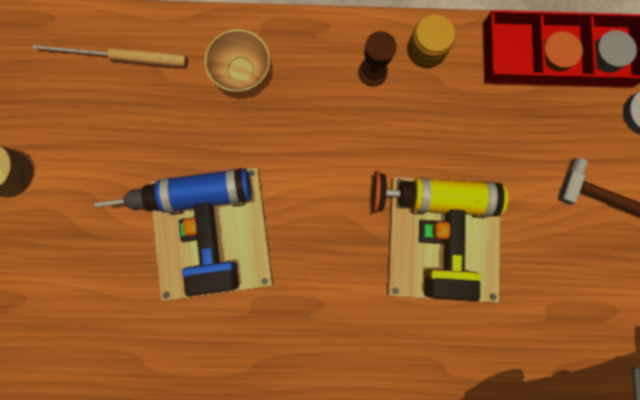

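View pics/side0.png

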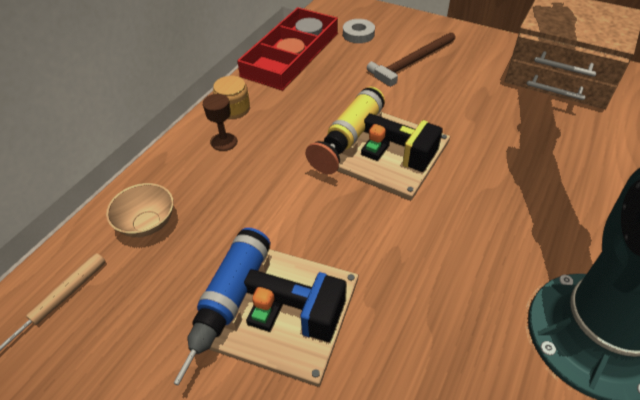

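The top view shows the drill (trigger about px 188,228) and the sander (trigger about 442,230, green about 429,231). The sander's +y points left in the image and its x points up.

Create h.py:
```python
import numpy as np, cv2
from bench import manip, cam, readout
def ray(d,u,v,z):
    C=-d["R"].T@d["t"]; w=d["R"].T@np.linalg.solve(d["mtx"],[u,v,1.]); return C+w*(z-C[2])/w[2]
def blobs(im,lo,hi,box,amin=20):
    hsv=cv2.cvtColor(im,cv2.COLOR_RGB2HSV); m=cv2.inRange(hsv,lo,hi); k=np.zeros_like(m); x0,y0,x1,y1=box; k[y0:y1,x0:x1]=m[y0:y1,x0:x1]
    return [c for c in cv2.findContours(k,cv2.RETR_EXTERNAL,cv2.CHAIN_APPROX_NONE)[0] if cv2.contourArea(c)>amin]
```

Run:
```python
from h import *
d=cam.read_camera("top"); im=d["color"]; box=(380,165,515,305)
print("C",-d["R"].T@d["t"])
for n,lo,hi,z in(("orange",(5,180,120),(17,255,255),79),("green",(45,120,60),(85,255,255),46),("yellow",(25,150,100),(33,255,255),85)):
    for c in blobs(im,lo,hi,box):
        r=cv2.minAreaRect(c); p=c[:,0]; print(n,cv2.boundingRect(c),cv2.contourArea(c),r)
        print("   corners",[ray(d,*q,z).round(1).tolist()[:2] for q in cv2.boxPoints(r)])
g=cv2.resize(im[165:305,380:515],None,fx=4,fy=4,interpolation=cv2.INTER_CUBIC); cv2.imwrite("pics/crop.png",g[:,:,::-1])
s=cam.read_camera("side"); cv2.imwrite("pics/crops.png",cv2.resize(s["color"][80:200,300:460],None,fx=4,fy=4,interpolation=cv2.INTER_CUBIC)[:,:,::-1])
```

```text
C [424.656715    13.02724501 888.38346188]
orange (435, 222, 15, 17) 196.0 ((442.0, 230.0), (16.0, 14.0), 90.0)
   corners [[507.2, -200.5], [507.7, -225.0], [479.8, -224.6], [479.3, -200.2]]
orange (380, 165, 135, 140) 4517.0 ((447.0, 234.5), (139.0, 134.0), 90.0)
   corners [[606.1, -104.1], [612.1, -342.6], [369.6, -334.3], [365.0, -105.0]]
green (424, 223, 10, 15) 109.0 ((428.5, 230.0), (14.0, 9.0), 90.0)
   corners [[508.3, -189.2], [508.6, -205.6], [483.2, -205.3], [482.9, -189.0]]
yellow (432, 254, 50, 28) 512.0 ((457.04913330078125, 266.896728515625), (49.47378921508789, 25.3526611328125), 3.6522226333618164)
   corners [[410.7, -191.9], [453.7, -195.2], [450.1, -280.2], [407.2, -276.3]]
yellow (502, 188, 6, 23) 56.0 ((504.8292236328125, 199.0871124267578), (4.708950519561768, 22.07023048400879), 2.726310968399048)
   corners [[530.2, -316.1], [569.2, -319.2], [569.0, -327.5], [530.0, -324.4]]
yellow (430, 182, 59, 28) 1333.5 ((459.1822814941406, 195.84259033203125), (58.23455810546875, 24.66576385498047), 4.184916019439697)
   corners [[534.2, -189.2], [577.7, -192.8], [572.6, -294.8], [529.1, -290.5]]
yellow (416, 181, 7, 24) 106.0 ((419.1065673828125, 192.50759887695312), (5.699763774871826, 23.084043502807617), 4.085616588592529)
   corners [[537.5, -165.2], [578.2, -168.3], [577.8, -178.3], [537.0, -175.1]]
```

View pics/crop.png

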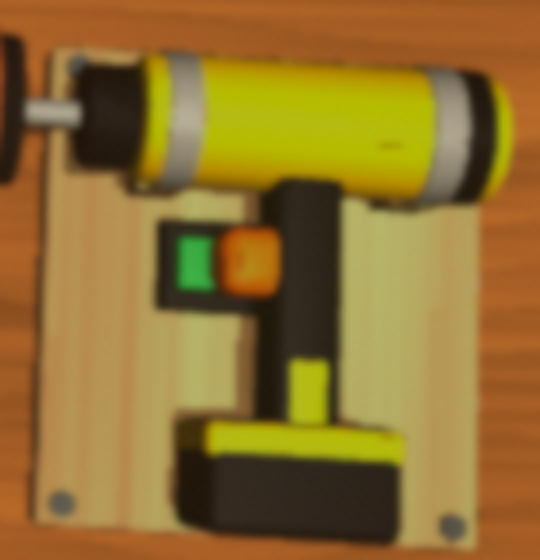

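View pics/crops.png

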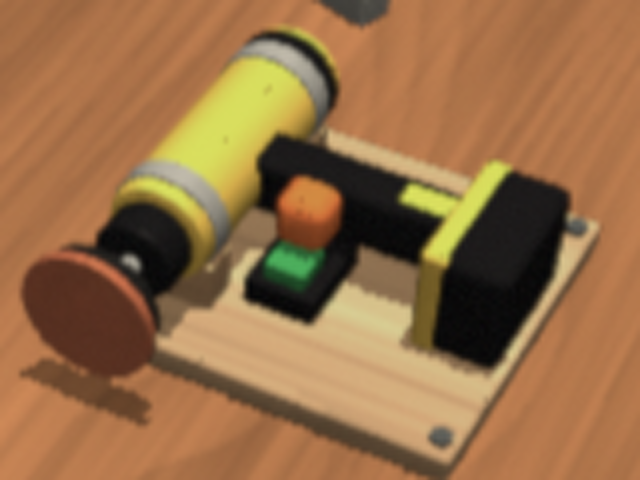

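Measured sander pose: origin at about (493.5, -236.5), yaw about -0.05. I'll shut the fingers and turn the tool so its x axis lies along the sander's +y. That puts the 22 mm pad width across the button.

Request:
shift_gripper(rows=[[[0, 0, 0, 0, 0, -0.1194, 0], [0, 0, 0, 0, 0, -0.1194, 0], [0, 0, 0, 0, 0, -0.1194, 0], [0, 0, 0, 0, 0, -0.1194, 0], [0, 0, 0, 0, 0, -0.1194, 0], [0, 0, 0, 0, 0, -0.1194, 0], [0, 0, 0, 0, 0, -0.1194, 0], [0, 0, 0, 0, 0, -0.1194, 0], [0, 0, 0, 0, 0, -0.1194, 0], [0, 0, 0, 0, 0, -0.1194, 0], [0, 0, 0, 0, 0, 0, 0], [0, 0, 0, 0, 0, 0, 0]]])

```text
refused: rows[0]: the value is too long (schema: maxItems 7). Nothing was moved.
```

Refused on format, not on reach. It needs a list of rows, each a list of 7 numbers.

Request:
shift_gripper(rows=[[0, 0, 0, 0, 0, -0.1194, 0], [0, 0, 0, 0, 0, -0.1194, 0], [0, 0, 0, 0, 0, -0.1194, 0], [0, 0, 0, 0, 0, -0.1194, 0], [0, 0, 0, 0, 0, -0.1194, 0], [0, 0, 0, 0, 0, -0.1194, 0], [0, 0, 0, 0, 0, -0.1194, 0], [0, 0, 0, 0, 0, -0.1194, 0], [0, 0, 0, 0, 0, -0.1194, 0], [0, 0, 0, 0, 0, -0.1194, 0], [0, 0, 0, 0, 0, 0, 0], [0, 0, 0, 0, 0, 0, 0]])

```text
time_s: 1.2
position: [232.4, -686.6, 231.0]
tcp_rot: [0.726, 0.688, 0.0, -0.0]
wrist_force: [0.7, 0.2, 0.2]
grip_width: -0.3
gripper_force: 0.0
```

Create go.py:
```python
import sys; from h import *
from scipy.spatial.transform import Rotation as R
x0,y0,th=493.5,-236.5,-0.05
S=R.from_euler('z',th).as_matrix()
s=readout.sense(); T=R.from_quat(s["tcp_rot"]).as_matrix()
loc=S.T@(s["position"]-[x0,y0,0]); print("local",loc.round(1),"F local",(S.T@s["wrist_force"]).round(1))
if len(sys.argv)>3:
    p=S@[float(a) for a in sys.argv[1:4]]+[x0,y0,0]; print("world",p.round(1),"tool delta",(T.T@(p-s["position"])).round(1))
    print("tool x in sander",(S.T@T[:,0]).round(3),"z",(S.T@T[:,2]).round(3))
```

```bash
python3 go.py 0 60 130
```

```text
local [-238.3 -462.6  231. ] F local [0.7 0.2 0.2]
world [ 496.5 -176.6  130. ] tool delta [523.3 236.6 101.3]
tool x in sander [0.003 1.    0.001] z [-0.     0.001 -1.   ]
```

Request:
shift_gripper(rows=[[29, 13, 0, 0, 0, 0, 0], [29, 13, 0, 0, 0, 0, 0], [29, 13, 0, 0, 0, 0, 0], [29, 13, 0, 0, 0, 0, 0], [29, 13, 0, 0, 0, 0, 0], [29, 13, 0, 0, 0, 0, 0], [29, 13, 0, 0, 0, 0, 0], [29, 13, 0, 0, 0, 0, 0], [29, 13, 0, 0, 0, 0, 0], [29, 13, 0, 0, 0, 0, 0], [29, 13, 0, 0, 0, 0, 0], [29, 13, 0, 0, 0, 0, 0]])

```text
time_s: 2.2
position: [406.5, -345.5, 231.5]
tcp_rot: [0.726, 0.688, -0.0, 0.0]
wrist_force: [0.9, -0.4, -0.6]
grip_width: 0.1
gripper_force: 0.0
```

Request:
shift_gripper(rows=[[29, 13, 0, 0, 0, 0, 0], [29, 13, 0, 0, 0, 0, 0], [29, 13, 0, 0, 0, 0, 0], [29, 13, 0, 0, 0, 0, 0], [29, 13, 0, 0, 0, 0, 0], [29, 13, 0, 0, 0, 0, 0], [0, 0, 20, 0, 0, 0, 0], [0, 0, 20, 0, 0, 0, 0], [0, 0, 20, 0, 0, 0, 0], [0, 0, 20, 0, 0, 0, 0], [0, 0, 20, 0, 0, 0, 0], [0, 0, 0, 0, 0, 0, 0]])

```text
time_s: 3.2
position: [490.1, -176.4, 128.4]
tcp_rot: [0.725, 0.688, -0.002, -0.003]
wrist_force: [-1.4, 0.8, 0.3]
grip_width: -0.3
gripper_force: 0.0
```

```bash
python3 go.py 0 60 54
```

Run:
```python
from h import *
a=cam.read_camera("top")["color"][120:320,330:560]; b=cam.read_camera("side")["color"][40:240,270:500]
cv2.imwrite("pics/ap.png",cv2.resize(np.hstack([a,b]),(800,348))[:,:,::-1])
```

```text
local [ -6.4  59.9 128.4] F local [-1.5  0.8  0.3]
world [ 496.5 -176.6   54. ] tool delta [ 0.   6.8 74.3]
tool x in sander [0.002 1.    0.001] z [-0.006  0.001 -1.   ]
```

View pics/ap.png

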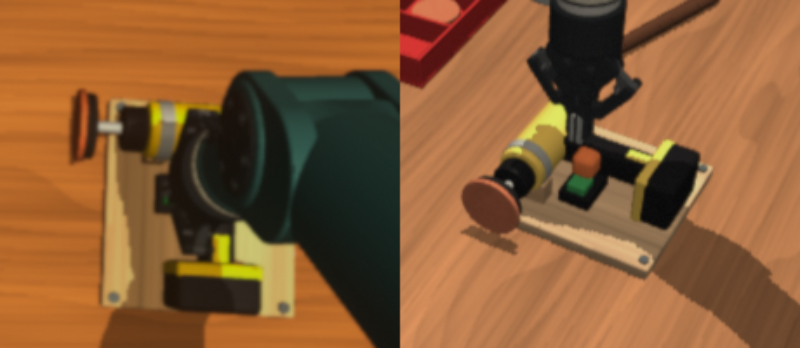

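The arm is over the near side of the scene and the tip hangs clear beside the trigger. The knuckles spread along the sander's x, so I'll stay about 5 mm towards -x to keep them off the barrel, then go down.

Request:
shift_gripper(rows=[[0, 1, 15, 0, 0, 0, 0], [0, 0, 15, 0, 0, 0, 0], [0, 0, 15, 0, 0, 0, 0], [0, 0, 15, 0, 0, 0, 0], [0, 0, 8, 0, 0, 0, 0], [0, 0, 6, 0, 0, 0, 0], [0, 0, 0, 0, 0, 0, 0], [0, 0, 0, 0, 0, 0, 0]])

```text
time_s: 3.97
position: [494.1, -177.2, 57.9]
tcp_rot: [0.725, 0.689, 0.0, 0.0]
wrist_force: [0.1, 0.2, -0.1]
grip_width: 0.2
gripper_force: 0.0
```

```bash
python3 go.py -5 50 54
```

Run:
```python
from h import *
b=cam.read_camera("side")["color"][60:210,280:480]
cv2.imwrite("pics/dn.png",cv2.resize(b,(800,600),interpolation=cv2.INTER_CUBIC)[:,:,::-1])
```

```text
local [-2.4 59.3 57.9] F local [ 0.1  0.2 -0.1]
world [ 491.  -186.3   54. ] tool delta [-9.3 -2.6  3.9]
tool x in sander [ 0.  1. -0.] z [ 0.001 -0.    -1.   ]
```

View pics/dn.png

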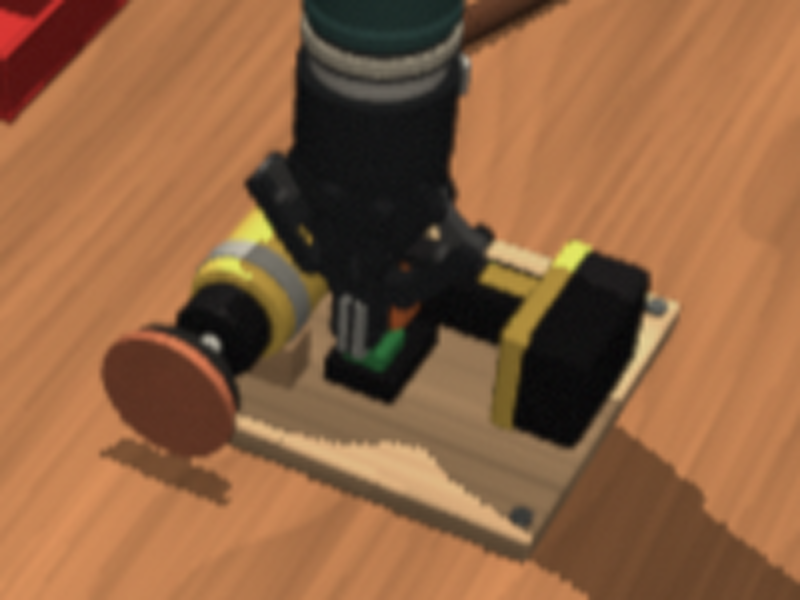

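The tip stands just outside the trigger, above the outer edge of the button, and nothing touches. Next I squeeze gently and watch the force.

Request:
shift_gripper(rows=[[-3, -3, 2, 0, 0, 0, 0], [-4, 0, 0, 0, 0, 0, 0], [-4, 0, 0, 0, 0, 0, 0], [0, 0, 0, 0, 0, 0, 0], [0, 0, 0, 0, 0, 0, 0]])

```text
time_s: 4.43
position: [489.9, -188.3, 55.4]
tcp_rot: [0.725, 0.689, 0.0, 0.0]
wrist_force: [-0.7, -0.1, -0.9]
grip_width: -0.0
gripper_force: 0.0
```

```bash
python3 go.py
```

```text
local [-6.  48.  55.4] F local [-0.7 -0.2 -0.9]
```

Request:
shift_gripper(rows=[[-3, 0, 0, 0, 0, 0, 0], [-3, 0, 0, 0, 0, 0, 0], [0, 0, 0, 0, 0, 0, 0], [0, 0, 0, 0, 0, 0, 0]])

```text
time_s: 4.77
position: [489.9, -193.2, 55.4]
tcp_rot: [0.724, 0.689, 0.0, -0.0]
wrist_force: [-0.6, 3.8, 3.2]
grip_width: -0.0
gripper_force: 1.7
```

```bash
python3 go.py
```

```text
local [-5.8 43.1 55.4] F local [-0.8  3.8  3.2]
```

Request:
shift_gripper(rows=[[-3, 0, 0, 0, 0, 0, 0], [-2, 0, 0, 0, 0, 0, 0], [0, 0, 0, 0, 0, 0, 0], [0, 0, 0, 0, 0, 0, 0]])

```text
time_s: 5.1
position: [489.7, -198.5, 55.4]
tcp_rot: [0.724, 0.689, 0.0, 0.0]
wrist_force: [0.7, 5.4, 4.1]
grip_width: 0.4
gripper_force: 2.4
```

```bash
python3 go.py
```

```text
local [-5.7 37.7 55.4] F local [0.4 5.5 4.1]
```

Request:
shift_gripper(rows=[[-3, 0, 0, 0, 0, 0, 0], [-2, 0, 0, 0, 0, 0, 0], [0, 0, 0, 0, 0, 0, 0], [0, 0, 0, 0, 0, 0, 0]])

```text
time_s: 5.43
position: [489.5, -203.1, 55.4]
tcp_rot: [0.724, 0.689, 0.0, -0.0]
wrist_force: [0.7, 6.2, 4.1]
grip_width: -0.0
gripper_force: 2.9
```

```bash
python3 go.py
```

```text
local [-5.6 33.2 55.4] F local [0.4 6.2 4.1]
```

Request:
shift_gripper(rows=[[-2, 0, 0, 0, 0, 0, 0], [-2, 0, 0, 0, 0, 0, 0], [0, 0, 0, 0, 0, 0, 0], [0, 0, 0, 0, 0, 0, 0]])

```text
time_s: 5.77
position: [489.4, -204.2, 55.5]
tcp_rot: [0.724, 0.69, 0.001, -0.001]
wrist_force: [0.3, 10.7, 6.2]
grip_width: 0.2
gripper_force: 5.3
```

```bash
python3 go.py
```

```text
local [-5.7 32.1 55.5] F local [-0.3 10.7  6.2]
```

The trigger is home: the force jumped and the tip stopped. Now down onto the button.

Request:
shift_gripper(rows=[[0, 0, 4, 0, 0, 0, 0], [0, 0, 4, 0, 0, 0, 0], [0, 0, 0, 0, 0, 0, 0]])

```text
time_s: 6.02
position: [490.5, -204.2, 47.2]
tcp_rot: [0.723, 0.691, 0.002, -0.0]
wrist_force: [1.6, 10.0, 2.7]
grip_width: -0.1
gripper_force: 5.1
```

```bash
python3 go.py
```

```text
local [-4.7 32.1 47.2] F local [ 1.1 10.1  2.7]
```

Request:
shift_gripper(rows=[[0, 0, 3, 0, 0, 0, 0], [0, 0, 2, 0, 0, 0, 0], [0, 0, 0, 0, 0, 0, 0]])

```text
time_s: 6.27
position: [490.6, -204.2, 42.6]
tcp_rot: [0.723, 0.691, 0.002, -0.0]
wrist_force: [0.8, 10.7, 5.8]
grip_width: 0.6
gripper_force: 6.0
```

```bash
python3 go.py
```

```text
local [-4.5 32.1 42.6] F local [ 0.2 10.7  5.8]
```

Request:
shift_gripper(rows=[[0, 0, 2, 0, 0, 0, 0], [0, 0, 2, 0, 0, 0, 0], [0, 0, 0, 0, 0, 0, 0]])

```text
time_s: 6.52
position: [490.8, -204.1, 39.9]
tcp_rot: [0.723, 0.691, 0.002, 0.0]
wrist_force: [-0.9, 11.6, 18.3]
grip_width: 0.0
gripper_force: 6.9
```

```bash
python3 go.py
```

```text
local [-4.4 32.3 39.9] F local [-1.5 11.6 18.3]
```

Request:
shift_gripper(rows=[[0, 0, 1, 0, 0, 0, 0], [0, 0, 1, 0, 0, 0, 0], [0, 0, 0, 0, 0, 0, 0], [0, 0, 0, 0, 0, 0, 0]])

```text
time_s: 6.85
position: [490.9, -204.0, 39.5]
tcp_rot: [0.723, 0.691, 0.002, 0.001]
wrist_force: [-3.8, 13.8, 32.2]
grip_width: 0.1
gripper_force: 7.7
```

```bash
python3 go.py
```

```text
local [-4.2 32.3 39.5] F local [-4.5 13.6 32.2]
```

Run:
```python
from h import *
s=readout.sense(); print(s["moment"],s["wrist_force"])
a=cam.read_camera("side")["color"][80:190,300:450]; b=cam.read_camera("wrist")["color"]
cv2.imwrite("pics/pr.png",np.vstack([cv2.resize(a,(480,352),interpolation=cv2.INTER_CUBIC),cv2.resize(b,(480,248))])[:,:,::-1])
```

```text
[2.25141033 0.79829469 0.0381116 ] [-3.7960984  13.81958251 32.17972157]
```

View pics/pr.png

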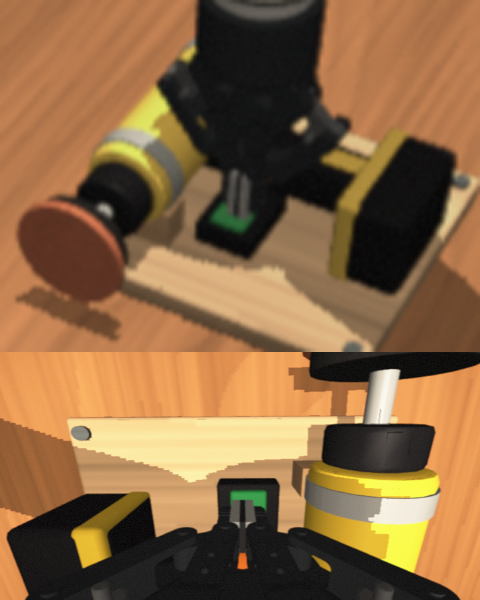

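The tip presses on the button, which sits sunk into its shelf. The moments put the contact at the tip and not on the barrel, so 39.5 is the bottom stop. I'll ease off towards +y while still pressing, then lift.

Request:
shift_gripper(rows=[[2, 0, -1, 0, 0, 0, 0], [2, 0, 0, 0, 0, 0, 0], [2, 0, 0, 0, 0, 0, 0], [2, 0, 0, 0, 0, 0, 0], [2, 0, 0, 0, 0, 0, 0], [2, 0, 0, 0, 0, 0, 0], [0, 0, 0, 0, 0, 0, 0]])

```text
time_s: 7.53
position: [491.2, -196.8, 39.5]
tcp_rot: [0.724, 0.689, 0.0, 0.002]
wrist_force: [-2.3, 3.6, 21.3]
grip_width: -0.1
gripper_force: 2.4
```

```bash
python3 go.py
```

```text
local [-4.3 39.5 39.5] F local [-2.5  3.5 21.3]
```

Request:
shift_gripper(rows=[[2, 0, 0, 0, 0, 0, 0], [2, 0, 0, 0, 0, 0, 0], [1, 0, 0, 0, 0, 0, 0], [0, 0, 0, 0, 0, 0, 0], [0, 0, 0, 0, 0, 0, 0]])

```text
time_s: 7.95
position: [491.3, -195.5, 39.4]
tcp_rot: [0.726, 0.688, -0.001, 0.003]
wrist_force: [-1.2, -2.9, 18.1]
grip_width: 0.2
gripper_force: 0.1
```

```bash
python3 go.py
```

```text
local [-4.3 40.8 39.4] F local [-1.  -3.  18.1]
```

Request:
shift_gripper(rows=[[2, 0, -0.5, 0, 0, 0, 0], [2, 0, -0.5, 0, 0, 0, 0], [0, 0, 0, 0, 0, 0, 0], [0, 0, 0, 0, 0, 0, 0]])

```text
time_s: 8.28
position: [491.1, -190.5, 39.0]
tcp_rot: [0.725, 0.688, -0.001, 0.002]
wrist_force: [0.2, -4.5, 4.4]
grip_width: -0.2
gripper_force: 2.8
```

```bash
python3 go.py
```

```text
local [-4.7 45.8 39. ] F local [ 0.4 -4.4  4.4]
```

Request:
shift_gripper(rows=[[0, 0, -2, 0, 0, 0, 0], [0, 0, -3, 0, 0, 0, 0], [3, 0, -5, 0, 0, 0, 0], [4, 0, -10, 0, 0, 0, 0], [4, 0, -20, 0, 0, 0, 0], [0, 0, -30, 0, 0, 0, 0], [0, 0, -30, 0, 0, 0, 0], [0, 0, -30, 0, 0, 0, 0], [0, 0, 0, 0, 0, 0, 0]])

```text
time_s: 9.03
position: [494.0, -175.7, 173.9]
tcp_rot: [0.724, 0.69, 0.003, 0.004]
wrist_force: [0.2, -0.2, 0.3]
grip_width: -0.0
gripper_force: 0.0
```

```bash
python3 go.py
```

```text
local [ -2.6  60.8 173.9] F local [ 0.2 -0.2  0.3]
```

Request:
shift_gripper(rows=[[-20, -10, -20, 0, 0, 0, 0], [-40, -10, 0, 0, 0, 0, 0], [-40, -10, 0, 0, 0, 0, 0], [-40, -10, 0, 0, 0, 0, 0], [-40, -10, 0, 0, 0, 0, 0], [-40, -10, 0, 0, 0, 0, 0], [0, 0, 0, 0, 0, 0, 0], [0, 0, 0, 0, 0, 0, 0]])

```text
time_s: 9.7
position: [417.6, -395.1, 187.9]
tcp_rot: [0.727, 0.687, -0.001, -0.0]
wrist_force: [0.0, 0.2, 0.6]
grip_width: -0.1
gripper_force: 0.0
```

Run:
```python
from h import *
d=cam.read_camera("top"); a=d["color"]
for n,lo,hi in(("orange",(5,180,120),(17,255,255)),("green",(45,120,60),(85,255,255))):
    for c in blobs(a,lo,hi,(418,215,456,245)): print(n,cv2.boundingRect(c))
b=cam.read_camera("side")["color"]
cv2.imwrite("pics/en.png",np.hstack([cv2.resize(a[165:305,380:515],(386,400),interpolation=cv2.INTER_CUBIC),cv2.resize(b[90:190,320:420],(400,400),interpolation=cv2.INTER_CUBIC)])[:,:,::-1])
```

```text
orange (439, 222, 12, 17)
green (423, 224, 14, 15)
```

View pics/en.png

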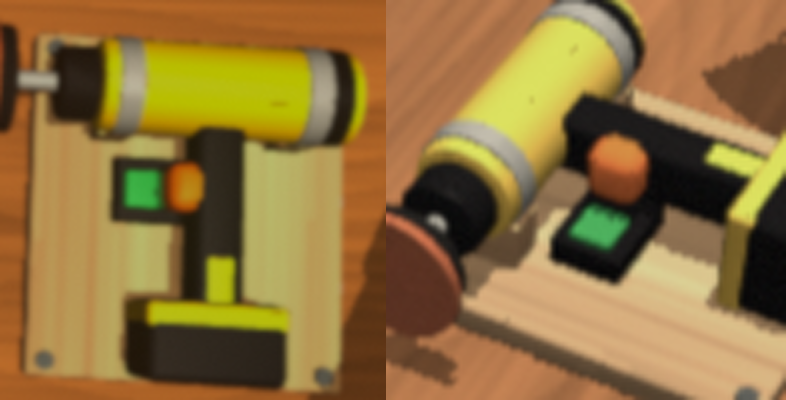

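The trigger's outer edge moved from px 435 to 439, about 7 mm in. The button is sunk into its shelf, and the arm is clear.

```bash
python3 -c "from bench import manip, cam, readout; print(manip.hand_in())"
```

```text
the job is handed in; nothing more can be done
None
```

The sander is locked on: in the last pictures its trigger holds itself about 7 mm in with the green button down. The arm stayed clear of the drill, and I handed the job in at about 10 s; the hand-in gave no verdict.

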